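# Centre and clamp a specimen mount in the V nest

## Robot

A 6-joint arm with a two-finger parallel gripper is mounted at the origin on a cart in front of the work surface, level with it; the furniture and walls round the work are solid. World frame = base frame: x ahead of the robot, y to its left, z up, the work surface at z = 0. Lengths are in m, angles in rad, forces in N, time in s.
With the tool pointing down it reaches from about 0.3 to 0.85 m from the base axis. Payload 4.2 kg.
Tool frame: the origin (TCP) lies at the very end of the fingers, on their centre line; the grasp point (between the pads) lies 19 mm behind it; z points along the fingers, y is the line along which they close (so a half turn about z gives the same grasp; the last joint's range is limited). The gripper opens to 91 mm and grips with 3 to 60 N. Pads are 32 mm wide; open, the fingers measure 118 mm over their backs; the gripper's body (76 mm by 178 mm) begins 60 mm behind the grasp point.
Start: joints at [-0.02, 0.32, 1.565, -0, 1.257, -0.02], TCP at [0.575, 0, 0.214] pointing down, gripper open.
Joint ranges: [-3.11, 3.11], [-0.84, 2.01], [0.21, 2.61], [-1.34, 4.49], [0.05, 2.63], [-2.56, 2.56]. Speed limits (rad/s): [2.57, 2.57, 3.14, 3.14, 3.14, 3.14].

## Interface

Orientations are given as a unit quaternion [w, x, y, z].
In Python, from cell import * gives the robot as it stands.
- The arm moves only by the shell command python3 -m inch 'ROWS' [FORCE]. ROWS is a JSON object of lists of equal length, an entry for each row: "travel": the shift along the world's x, y, z in m, a list of three; "rotation": the turn, a rotation vector about the world's x, y, z in degrees, a list of three; "grip": the finger opening in m, from 0 to 0.0912. A call has 1 to 8 rows; each row shifts and turns the commanded pose from where the row before left it; what a row does not reach is not made up. A row lasts 1/8 s, in which the tool goes at most 62.5 mm and 10.7 degrees, less where a joint would pass 70% of its speed; a pose out of reach is approached as far as the arm can. A call is refused whole if a number of a shift passes 0.0625 or a number of a turn 10.7, either way. A call with a gripper value outside its range is refused whole. The fingers move at their own pace and stop on an object; FORCE is the grip in N (left out, the last holds). Time passes only in rows, so rows that do not move let the fingers close. It gives the time, the measured TCP pose, the force, the opening and the grip force at its end, in the units of the state.
- get_obs(): the state, without advancing time (a new reading comes with each control period).
- read_camera(name): name is "scene" or "side" or "wrist"; returns (picture, depth): 384x512x3 uint8, red, green, blue; 384x512 float32, m along the optical axis (not along the pixel's ray), 0 where there is no reading.
- calibration(name): a dict with "vfov" (degrees; the focal length in pixels is half the picture's height over the tangent of half this angle, whatever the lens; pixels are square), "cx", "cy" (the principal point, pixels), "dist" ([k1, k2, p1, p2, k3] as OpenCV has them; the pictures are not rectified), "xyz" and "orientation" of the camera in the world. Camera axes: x right, y up, looking along -z (the intrinsics and any distortion apply to the point x, -y, -z); pixel columns grow to the right and rows downward; lengths in m; the calibration is good to about 2 mm. A picture is of the moment at which its call begins: read the wrist's pose just before it. calibration takes no time and is no camera call; for the wrist camera it gives the pose at the moment of the call.
- job_done(): hands the job in; it is judged then, once.
Trained networks look in the newest picture that a camera, given by its name, has taken for a name from the list of things; names that differ only in an ending like _2 or _b are one class to them, and where a whole thing is asked for, a point or a joint stands for the part that bears it (a point fixed in the world has none). Each returns a list of dicts, best first, with "p" (0 to 1); they miss things now and then, are a little off and sometimes report something else, mostly with a low value. They report only what shows in the picture. A call takes as long as a camera call. They do not tell look-alikes from the thing itself.
- masks_of(camera, query): "mask" (384x512 bool, what is visible of it) and "rect" ([left, top, width, height] in pixels, round what is visible of it).
- pinpoint(camera, query): "uv" ([column, row] in pixels: a listed point, or the origin of a listed thing).
The state is a dict: "t": time; "joint_positions": joint angles; "qvel": joint speeds; "joint_torque": joint torques, N m; "ee_pos": TCP position; "eef_rot": TCP orientation; "wrist_force": force on the tool from outside, world axes, zero at the start; "torque": the same for the moment, N m; "finger_gap": opening from 0.0 (shut) to 1.0 (fully open); "finger_force": force on a finger pad.
Only numpy, scipy, OpenCV 4.12 (cv2) and the standard library are available. Lean on these libraries where they do the work, as an engineer would, in place of code of your own. Each camera call takes 0.05 s, during which the arm holds its last target. There are 200 camera calls.

## Task

Set the dark red specimen mount upright on the fixture's bed at the blue circle, let go of it, then slide the red-handled carriage forward so that its sprung nose pushes the mount into the V jaws until it has centred itself against both of them. Leave it clamped by the nose with about 6 N of spring force, i.e. the spring about half compressed; never let the spring bottom out, since the resin would crack. Let go of the handle and leave the other mounts where they stand.

Things in the scene. Friction and masses are not known exactly. Their poses are not given: they have to be found in the camera images.
- mount_red: cylindrical metallurgical mount (resin-cast specimen), dark red, diameter 30 mm, height 15 mm; origin at the centre of its underside, z along its axis, upright. The one to be clamped; its weight is about 0.3 to 0.5 N.
- mount_green: cylindrical metallurgical mount (resin-cast specimen), green, diameter 30 mm, height 15 mm; origin at the centre of its underside, z along its axis, upright. A bystander standing on the bench: leave alone.
- mount_black: cylindrical metallurgical mount (resin-cast specimen), black, diameter 30 mm, height 15 mm; origin at the centre of its underside, z along its axis, upright. A bystander standing on the bench: leave alone. (Two more mounts lie in a white tray far to the right.)
- nest: front part of the fixture, fixed (mm): aluminium bed plate 150 (x -70 to +80) x 120 (y) x 12 thick, dark slot along its middle. Origin on the bench under the middle line; +x is the push direction (from the clamp towards the V), y across, z up; bed surface at z = 12. Two steel jaws on it (see point v_seat) form the V. The jaws stay put under the forces of this job.
- load (a point): centre of the blue circle (33 mm diameter) on the nest's bed surface (z = 12 mm) where a mount is set down: 35 mm behind the nest's origin, 55 mm before v_seat, on the middle line; axes as the nest's.
- v_seat (a point): average underside centre of a seated 30 mm mount, on the bed (sizes in mm). The jaws are clamped along the slot differently each time: the true seat lies up to 8 before or behind this point along x, unreported: feel for it. V: 60 degrees included, narrowing to +x, symmetric about the middle line, mouth 58 wide, 20 before the true seat; jaws 12 thick, 30 high, polished (friction 0.15).
- clamp: rear part of the fixture, fixed (mm): bed plate 110 (x) x 120 (y) x 12 thick, in line with and touching the nest's bed, axes parallel to the nest's; origin on the bench under its centre, 125 behind the nest's origin. Carries the carriage: grey block 40 (x) x 44 (y), top at z = 35, sliding along +x (on over the nest's bed) up to 115, steady drag about 10 N; it stays where it is left.
- nose_rear (a point): point fixed on the clamp: where the centre of the nose's pad face is with carriage at its rear stop and spring relaxed (z = 20 mm). The nose sticks out of the carriage's front: white slippery pad 24 x 12 mm, face 65 mm ahead of the handle's axis when relaxed, pressed back by 1.2 N per mm from zero; travel 10 mm, then it bottoms (12 N).
- handle (a point): middle of the carriage's upright red handle, an 18 x 18 mm post from z = 35 to 73 mm; this point is on its axis at z = 58 mm; axes as the clamp's. Starts 0 to 10 mm ahead of the rear stop and must travel 65 to 100 mm forward: drag alone (about 10 N) until the mount meets both jaws, then drag plus spring. An arm pushing it in small steps feels this sum on the tool.
Things that resemble listed ones, but are neither listed nor needed, are in the scene too. What is shaped like the mount_red but yellow is not meant.

How it is judged:
On the way:
1. the red mount stands on the nest's bed before the jaws, let go, not yet touched by the nose (z of mount_red in the frame of nest between 0.009 and 0.0145 m and angle between mount_red's own z axis and vertical below 0.08 rad and x of mount_red in the frame of nest between -0.05 and 0.012 m and y of mount_red in the frame of nest between -0.02 and 0.02 m and contact force between mount_red and the fingers below 0.1 N and contact force between mount_red and clamp below 0.1 N), for 0.1 s.
At the end, for the whole second after the job is handed in: The red mount stands upright (within 0.08 rad) on the nest's bed, seated in the V (centre 10 to 30 mm ahead of the nest's origin, within 1.5 mm of the middle line, pressed on the jaws with more than 3 N), at rest, with the nose pressing on it with 4 to 8.5 N (z of mount_red in the frame of nest between 0.009 and 0.0145 m and angle between mount_red's own z axis and vertical below 0.08 rad and x of mount_red in the frame of nest between 0.01 and 0.03 m and y of mount_red in the frame of nest between -0.0015 and 0.0015 m and contact force between mount_red and clamp between 4 and 8.5 N and contact force between mount_red and nest above 3 N and linear speed of mount_red below 0.005 m/s); the robot touches nothing.
It fails at once if the red mount is squeezed by the nose with more than 11.5 N (spring bottomed) (contact force between mount_red and clamp above 11.5 N).
It fails at once if the red mount is pressed against bed or jaws with more than 30 N (contact force between mount_red and nest above 30 N).
It fails at once if the green mount is moved more than 10 mm (distance of mount_green from where it was at the start of the episode above 0.01 m).
It fails at once if the black mount is moved more than 10 mm (distance of mount_black from where it was at the start of the episode above 0.01 m).
It also fails if it takes over 72 s, if anything falls off the work surface, if the arm or the gripper's body presses on something with over 40 N, if the wrist force passes 120 N, or if a joint passes its speed limit or range.

## Working session

There is one attempt and no reset: what is moved stays moved. The work goes in short steps, Python scripts to look and compute and a shell command to move; the robot and the scene stay as the last step left them, time stands still between calls to the robot, and variables do not carry over. Pictures are saved under pics/ and viewed, at most 10 in all, crops included, and the job is handed in when it is done.

```bash
mkdir -p pics; cat > h.py <<'E'
from cell import *
import numpy as np, cv2
from scipy.spatial.transform import Rotation as R
def cam(n):
    c=calibration(n); f=192/np.tan(np.radians(c["vfov"])/2)
    K=np.array([[f,0,c["cx"]],[0,f,c["cy"]],[0,0,1]]); q=c["orientation"]
    return K,np.array(c["dist"],float),np.array(c["xyz"]),R.from_quat([q[1],q[2],q[3],q[0]]).as_matrix()
def ray(n,uv):
    K,d,o,M=cam(n); p=cv2.undistortPoints(np.array([[uv]],float),K,d)[0,0]
    return o,M@np.array([p[0],-p[1],-1])
def onz(n,uv,z):
    o,r=ray(n,uv); return o+r*(z-o[2])/r[2]
def pt(n,uv,depth):
    o,r=ray(n,uv); return o+r*depth
def cloud(n,mask,depth):
    v,u=np.nonzero(mask&(depth>0)); K,d,o,M=cam(n)
    p=cv2.undistortPoints(np.c_[u,v].astype(float)[:,None],K,d)[:,0]
    return o+(np.c_[p[:,0],-p[:,1],-np.ones(len(u))]*depth[v,u][:,None])@M.T
E
cat > a.py <<'E'
from h import *
Z={"mount_red":0,"mount_green":0,"mount_black":0,"nest":0,"load":.012,"v_seat":.012,"clamp":0,"nose_rear":.02,"handle":.058}
ims=[]
for n in ("scene","side"):
    im,d=read_camera(n); cv2.imwrite(f"pics/{n}0.png",im[:,:,::-1])
    for q,z in Z.items():
        for r in pinpoint(n,q)[:3]:
            print(n,q,round(r["p"],2),np.round(r["uv"],0),np.round(onz(n,r["uv"],z),4))
E
python3 a.py
```

```text
scene mount_red 0.79 [246. 217.] [0.5225 0.1008 0.    ]
scene mount_red 0.58 [257. 288.] [ 0.4231  0.2322 -0.    ]
scene mount_red 0.51 [289. 265.] [0.3961 0.1605 0.    ]
scene mount_green 0.7 [204. 302.] [0.4887 0.301  0.    ]
scene mount_green 0.34 [245. 156.] [ 0.6163 -0.0529  0.    ]
scene mount_black 0.61 [205. 221.] [0.5867 0.1508 0.    ]
scene nest 0.63 [254. 163.] [ 0.5878 -0.0425  0.    ]
scene load 0.61 [269. 162.] [ 0.5524 -0.05    0.012 ]
scene v_seat 0.82 [244. 156.] [ 0.6112 -0.0388  0.012 ]
scene clamp 0.62 [307. 180.] [ 0.4621 -0.0528  0.    ]
scene nose_rear 0.72 [286. 167.] [ 0.511  -0.0457  0.02  ]
scene handle 0.91 [311. 162.] [ 0.4546 -0.0481  0.058 ]
scene handle 0.53 [253. 249.] [0.4489 0.1989 0.058 ]
side mount_red 0.68 [241. 200.] [0.471  0.1551 0.    ]
side mount_red 0.66 [221. 187.] [0.4254 0.2161 0.    ]
side mount_red 0.48 [263. 214.] [0.5199 0.0971 0.    ]
side mount_green 0.46 [247. 172.] [0.4905 0.2821 0.    ]
side mount_green 0.45 [233. 237.] [0.4507 0.0176 0.    ]
side mount_black 0.58 [291. 200.] [0.5905 0.1464 0.    ]
side nest 0.78 [302. 254.] [ 0.59   -0.0471  0.    ]
side load 0.96 [280. 254.] [ 0.5432 -0.0582  0.012 ]
side load 0.59 [313. 249.] [ 0.6122 -0.0475  0.012 ]
side v_seat 0.87 [312. 249.] [ 0.6101 -0.0495  0.012 ]
side clamp 0.64 [237. 258.] [ 0.4578 -0.0486  0.    ]
side nose_rear 0.8 [260. 250.] [ 0.505  -0.0526  0.02  ]
```

View pics/scene0.png

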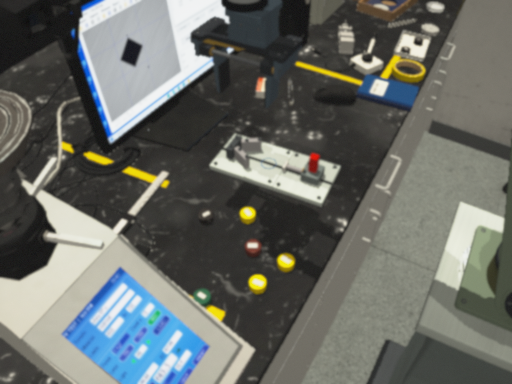

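View pics/side0.png

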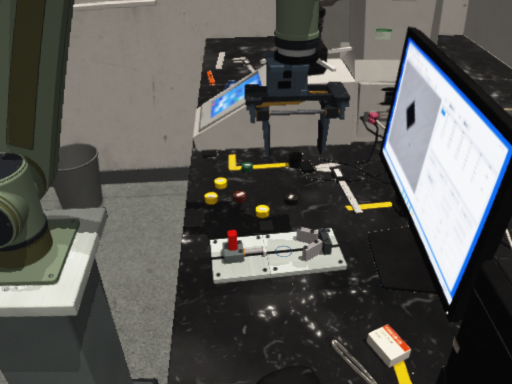

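Scene picture: the dark red mount is at (253,247), with yellow ones at (247,214), (286,262) and (257,284), green at (203,297) and black at (206,216). The fixture centre is near (275,168) and the red handle at (314,160). The side picture agrees, which puts red at about (0.471, 0.155).

```bash
python3 -m inch '{"travel":[[-0.026,0.039,-0.01],[-0.026,0.039,-0.01],[-0.026,0.039,-0.01],[-0.026,0.038,-0.01],[0,0,0]],"rotation":[[0,0,0],[0,0,0],[0,0,0],[0,0,0],[0,0,0]],"grip":[0.06,0.06,0.06,0.06,0.06]}' 20
cat > b.py <<'E'
from h import *
import sys
o=get_obs(); q=o["eef_rot"]; print(np.round(o["ee_pos"],4)); print(np.round(R.from_quat([q[1],q[2],q[3],q[0]]).as_matrix(),3))
im,d=read_camera("wrist"); cv2.imwrite(f"pics/{sys.argv[1]}.png",im[:,:,::-1])
print("cam",cam("wrist")[2])
for a in sys.argv[2:]:
    n,z=a.split(":")
    for r in pinpoint("wrist",n)[:3]: print(n,round(r["p"],2),np.round(r["uv"],0),np.round(onz("wrist",r["uv"],float(z)),4))
if "mount" in "".join(sys.argv):
    for r in masks_of("wrist","mount_red")[:3]:
        m=r["mask"]; P=cloud("wrist",m,d); print("mask",round(r["p"],2),r["rect"],im[m].mean(0).round(),np.median(P,0).round(4),P[:,2].max().round(4)); 
        T=P[P[:,2]>np.percentile(P[:,2],90)-.003]; print(" top centre",((T.min(0)+T.max(0))/2).round(4),np.ptp(T,0).round(4))
E
python3 b.py w1 mount_red:0
```

```text
t: 1.62
ee_pos: [0.4689, 0.1567, 0.1734]
eef_rot: [-0.001, 0.706, 0.709, -0.001]
wrist_force: [-0.0, -0.3, 0.3]
finger_gap: 0.654
finger_force: 0.0
[0.4689 0.1567 0.1734]
[[-0.004  1.    -0.002]
 [ 1.     0.004 -0.   ]
 [-0.    -0.002 -1.   ]]
cam [0.47023469 0.23328037 0.3436625 ]
mount_red 0.9 [200. 108.] [0.4247 0.2259 0.    ]
mount_red 0.75 [245. 170.] [0.4689 0.1639 0.    ]
mount_red 0.61 [295. 231.] [ 0.5223  0.0969 -0.    ]
mask 0.82 [166.6, 157.4, 29.3, 32.1] [221. 207. 121.] [0.4065 0.162  0.0147] 0.0168
 top centre [0.4055 0.1609 0.0148] [0.029  0.0296 0.0041]
mask 0.74 [181.6, 92.6, 37.1, 31.8] [208. 193. 108.] [0.4283 0.2256 0.0148] 0.0172
 top centre [0.4277 0.2249 0.015 ] [0.0295 0.0298 0.0045]
mask 0.73 [232.3, 156.3, 33.5, 34.1] [132. 104.  96.] [0.4732 0.1626 0.0149] 0.017
 top centre [0.4728 0.161  0.015 ] [0.0288 0.0297 0.004 ]
```

View pics/w1.png

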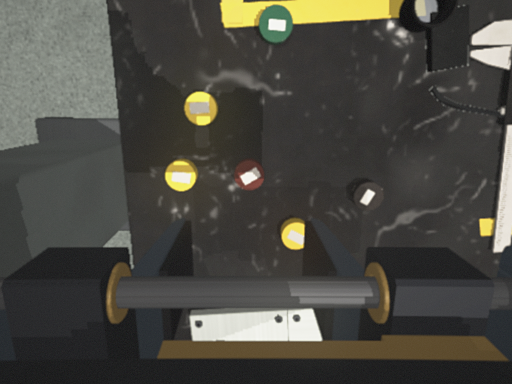

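Wrist picture: red is at (249,175) with a white label. Its top is at z=15 mm, 29 mm across, centred at (0.4728, 0.161). The fingers close along world x, so I turn the tool +90° to close along y for both the pick and the fixture.

```bash
python3 -m inch '{"travel":[[0.001,0.001,-0.014],[0.001,0.001,-0.014],[0.001,0.001,-0.014],[0.001,0.001,-0.014],[0,0,-0.014],[0,0,-0.014],[0,0,-0.014],[0,0,-0.014]],"rotation":[[0,0,10],[0,0,10],[0,0,10],[0,0,10],[0,0,10],[0,0,10],[0,0,10],[0,0,10]],"grip":[0.06,0.06,0.06,0.06,0.055,0.055,0.055,0.055]}' 
python3 -m inch '{"travel":[[0,0,0],[0,0,0]],"rotation":[[0,0,10],[0,0,0]],"grip":[0.055,0.055]}'
python3 - <<'E'
from h import *
im,d=read_camera("wrist")
for r in masks_of("wrist","mount_red")[:3]:
    P=cloud("wrist",r["mask"],d); T=P[P[:,2]>np.percentile(P[:,2],90)-.003]; print(im[r["mask"]].mean(0).round(),((T.min(0)+T.max(0))/2).round(4),np.ptp(T,0).round(4))
E
```

```text
t: 2.78
ee_pos: [0.4764, 0.158, 0.0618]
eef_rot: [0.001, 0.085, 0.996, 0.0]
wrist_force: [0.2, 1.2, 0.1]
finger_gap: 0.602
finger_force: 0.0
t: 3.02
ee_pos: [0.4761, 0.1582, 0.062]
eef_rot: [0.0, 0.002, 1.0, 0.0]
wrist_force: [0.2, -0.3, -1.6]
finger_gap: 0.603
finger_force: 0.0
[148. 113. 106.] [0.4693 0.1636 0.0141] [0.0298 0.0291 0.0043]
[236. 222. 131.] [0.4017 0.1629 0.0145] [0.0297 0.0292 0.0045]
[228. 214. 125.] [0.4239 0.2273 0.0145] [0.0298 0.0303 0.005 ]
```

```bash
python3 -m inch '{"travel":[[-0.006,0.0025,-0.02],[0,0,-0.02],[0,0,-0.018],[0,0,0],[0,0,0],[0,0,0],[0,0,0]],"rotation":[[0,0,0],[0,0,0],[0,0,0],[0,0,0],[0,0,0],[0,0,0],[0,0,0]],"grip":[0.055,0.055,0.055,0.055,0.024,0.024,0.024]}' 15
python3 -m inch '{"travel":[[0,0,0],[0,0,0.03],[0,0,0.05],[0,0,0.05],[0,0,0.03],[0,0,0]],"rotation":[[0,0,0],[0,0,0],[0,0,0],[0,0,0],[0,0,0],[0,0,0]],"grip":[0.024,0.024,0.024,0.024,0.024,0.024]}'
```

```text
t: 4.0
ee_pos: [0.4695, 0.1616, 0.0046]
eef_rot: [0.001, 0.0, 1.0, 0.0]
wrist_force: [0.9, 0.4, 2.6]
finger_gap: 0.324
finger_force: 15.0
t: 4.75
ee_pos: [0.4704, 0.162, 0.1662]
eef_rot: [0.003, -0.0, 1.0, 0.001]
wrist_force: [1.1, -0.5, -1.5]
finger_gap: 0.32
finger_force: 15.0
```

```bash
python3 -m inch '{"travel":[[0.015,-0.042,0.01],[0.015,-0.042,0.01],[0.015,-0.042,0],[0.015,-0.042,0],[0.015,-0.042,0],[0,0,0],[0,0,0]],"rotation":[[0,0,0],[0,0,0],[0,0,0],[0,0,0],[0,0,0],[0,0,0],[0,0,0]],"grip":[0.024,0.024,0.024,0.024,0.024,0.024,0.024]}'
python3 b.py w2 load:.012 v_seat:.012 nose_rear:.02 handle:.058 clamp:0 nest:0
```

```text
t: 5.62
ee_pos: [0.543, -0.0481, 0.1824]
eef_rot: [-0.002, 0.0, 1.0, 0.0]
wrist_force: [0.0, 0.5, -0.3]
finger_gap: 0.322
finger_force: 15.0
[ 0.543  -0.0481  0.1824]
[[-1.     0.    -0.003]
 [ 0.     1.     0.001]
 [ 0.003  0.001 -1.   ]]
cam [ 0.46635878 -0.04753608  0.35273238]
load 0.73 [248. 189.] [ 0.5531 -0.0469  0.012 ]
load 0.48 [250. 216.] [ 0.583  -0.0448  0.012 ]
load 0.19 [421. 220.] [0.5876 0.1362 0.012 ]
nose_rear 0.66 [245. 148.] [ 0.511  -0.0497  0.02  ]
handle 0.7 [237.  82.] [ 0.4522 -0.0556  0.058 ]
nest 0.84 [250. 216.] [ 0.5885 -0.0443 -0.    ]
```

View pics/w2.png

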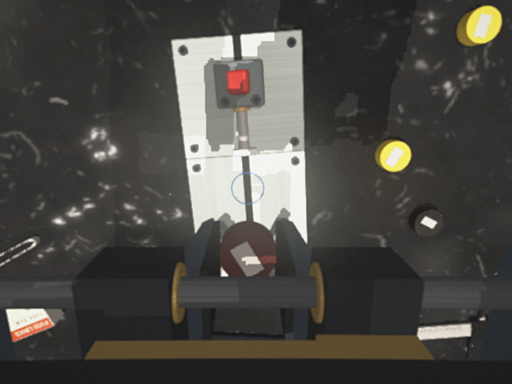

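Wrist picture: the blue circle is at (248,188), the nose pad front at about (245,150) and the handle at (238,82). The slot runs from (237,45) to (252,220), so the fixture is turned a few degrees. The red mount is held at (248,252).

```bash
python3 - <<'E'
from h import *
im=cv2.imread("pics/w2.png"); h=im.astype(int)
b=(h[:,:,0]-h[:,:,2]>35); b[:165]=0;b[212:]=0;b[:,:225]=0;b[:,272:]=0
ys,xs=np.nonzero(b); (c,ax,an)=cv2.fitEllipse(np.c_[xs,ys].astype(np.float32)); print("circle",c,ax,onz("wrist",c,.012).round(4))
g=cv2.cvtColor(im,cv2.COLOR_BGR2GRAY)
# slot centre points, bed edges by gradient
L=[];Rr=[];S=[]
for v in [44,50,125,135,145,165,170,208,212]+list(range(175,205,8)):
    row=cv2.GaussianBlur(g,(5,5),0)[v].astype(int)
    w=np.nonzero(row>130)[0]; w=w[(w>160)&(w<320)]
    l,r=w.min(),w.max(); s=230+np.argmin(row[230:258])
    a=[onz("wrist",(x,v),.012) for x in (l,r,s)]
    L.append(a[0]);Rr.append(a[1]);S.append(a[2])
for n,A in (("L",L),("R",Rr),("slot",S)):
    A=np.array(A); print(n,"yaw deg",np.degrees(np.arctan(np.polyfit(A[:,0],A[:,1],1)[0])).round(2),"y at .55",np.polyval(np.polyfit(A[:,0],A[:,1],1),.55).round(4))
print("width mid", np.median(np.array(Rr)[:,1]-np.array(L)[:,1]))
print("handle top",onz("wrist",(238,80),.073),"corners",onz("wrist",(173,40),.012),onz("wrist",(301,30),.012))
print("mount held top?",onz("wrist",(248,250),.19))
E
```

```text
circle (247.05661010742188, 188.01199340820312) (31.097339630126953, 31.9863224029541) [ 0.5536 -0.0479  0.012 ]
L yaw deg 2.05 y at .55 -0.1106
R yaw deg 4.58 y at .55 0.0122
slot yaw deg 4.75 y at .55 -0.0498
width mid 0.12057512374182255
handle top [ 0.4513223  -0.05483187  0.073     ] corners [ 0.41364543 -0.11569083  0.012     ] [0.40531105 0.00130069 0.012     ]
mount held top? [ 0.54175227 -0.04725541  0.19      ]
```

```bash
python3 -m inch '{"travel":[[0.008,0,-0.03],[0.007,-0.0005,-0.04],[0,0,-0.04],[0,0,-0.035],[0,0,-0.015],[0,0,-0.003],[0,0,0]],"rotation":[[0,0,2],[0,0,2.3],[0,0,0],[0,0,0],[0,0,0],[0,0,0],[0,0,0]],"grip":[0.024,0.024,0.024,0.024,0.024,0.024,0.024]}'
```

```text
t: 6.85
ee_pos: [0.56, -0.049, 0.022]
eef_rot: [0.001, -0.038, 0.999, -0.0]
wrist_force: [-0.5, -0.6, 0.5]
finger_gap: 0.319
finger_force: 15.0
```

```bash
python3 -m inch '{"travel":[[0,0,-0.003],[0,0,0],[0,0,0]],"rotation":[[0,0,0],[0,0,0],[0,0,0]],"grip":[0.024,0.024,0.024]}'; python3 -m inch '{"travel":[[0,0,-0.0015],[0,0,0],[0,0,0]],"rotation":[[0,0,0],[0,0,0],[0,0,0]],"grip":[0.024,0.024,0.024]}'
```

```text
t: 7.22
ee_pos: [0.5592, -0.049, 0.0184]
eef_rot: [0.0, -0.037, 0.999, -0.0]
wrist_force: [0.7, -0.0, 0.5]
finger_gap: 0.323
finger_force: 15.0
t: 7.6
ee_pos: [0.5592, -0.0491, 0.0167]
eef_rot: [0.0, -0.037, 0.999, 0.0]
wrist_force: [-0.2, -0.4, 2.0]
finger_gap: 0.32
finger_force: 15.0
```

```bash
python3 -m inch '{"travel":[[0,0,0],[0,0,0],[0,0,0],[0,0,0.02],[0,0,0.05],[-0.01,0,0.05],[-0.03,0,0.04],[0,0,0]],"rotation":[[0,0,0],[0,0,0],[0,0,0],[0,0,0],[0,0,0],[0,0,0],[0,0,0],[0,0,0]],"grip":[0.05,0.05,0.05,0.05,0.05,0.05,0.05,0.05]}'
python3 b.py w3 mount_red:.012 handle:.058 nose_rear:.02 v_seat:.012
```

```text
t: 8.6
ee_pos: [0.5193, -0.0492, 0.1797]
eef_rot: [0.003, -0.037, 0.999, -0.0]
wrist_force: [0.3, -0.5, -0.7]
finger_gap: 0.547
finger_force: 0.0
[ 0.5193 -0.0492  0.1797]
[[-0.997 -0.075  0.006]
 [-0.075  0.997 -0.001]
 [-0.006 -0.001 -1.   ]]
cam [ 0.44174831 -0.05446859  0.34722306]
mount_red 0.9 [242. 214.] [ 0.5553 -0.0521  0.012 ]
mount_red 0.66 [388. 184.] [0.5125 0.0922 0.012 ]
mount_red 0.61 [480.  70.] [0.4015 0.155  0.012 ]
handle 0.9 [244. 111.] [ 0.4497 -0.0562  0.058 ]
nose_rear 0.64 [243. 166.] [ 0.5022 -0.0541  0.02  ]
v_seat 0.94 [246. 257.] [ 0.6015 -0.0443  0.012 ]
mask 0.93 [463.1, 54.4, 40.7, 31.9] [213. 202. 109.] [0.4004 0.1589 0.0103] 0.0129
 top centre [0.4001 0.1623 0.0107] [0.0289 0.0301 0.0045]
mask 0.87 [232.2, 197.3, 30.0, 39.6] [153. 133. 124.] [ 0.5546 -0.0486  0.0206] 0.0235
 top centre [ 0.5574 -0.0483  0.0211] [0.03   0.0286 0.0047]
mask 0.82 [373.1, 172.0, 35.0, 30.6] [222. 212. 120.] [0.5159 0.0964 0.0091] 0.0117
 top centre [0.5164 0.0988 0.0095] [0.0287 0.0294 0.0043]
```

View pics/w3.png

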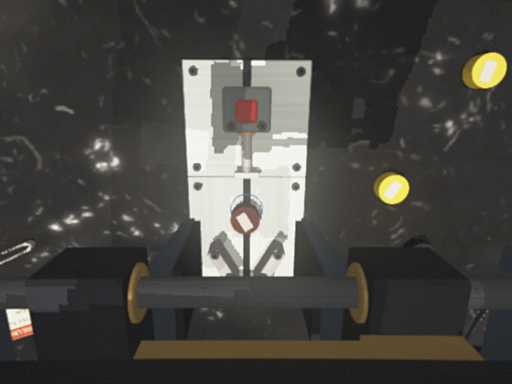

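The mount stands upright at (245,218) on the circle's front half, clear of the nose at (248,170). The jaws are at (225,255) and (270,255). I grasp the handle next.

```bash
python3 -m inch '{"travel":[[-0.035,-0.004,-0.01],[-0.034,-0.003,-0.03],[0,0,-0.04],[0,0,-0.04],[0,0,-0.015],[0,0,0]],"rotation":[[0,0,0],[0,0,0],[0,0,0],[0,0,0],[0,0,0],[0,0,0]],"grip":[0.05,0.05,0.05,0.05,0.05,0.05]}'
python3 -m inch '{"travel":[[0,0,0],[0,0,0],[0,0,0],[0,0,0]],"rotation":[[0,0,0],[0,0,0],[0,0,0],[0,0,0]],"grip":[0.012,0.012,0.012,0.012]}' 40
```

```text
t: 9.65
ee_pos: [0.4489, -0.0558, 0.0397]
eef_rot: [-0.002, -0.038, 0.999, 0.0]
wrist_force: [-0.5, -0.5, 0.8]
finger_gap: 0.552
finger_force: 0.0
t: 10.15
ee_pos: [0.4503, -0.0555, 0.042]
eef_rot: [0.001, -0.037, 0.999, 0.001]
wrist_force: [-0.1, 4.2, 2.9]
finger_gap: 0.194
finger_force: 40.0
```

```bash
python3 -m inch '{"travel":[[0.006,0.00045,0],[0.008,0.0006,0],[0.008,0.0006,0],[0.008,0.0006,0],[0.008,0.0006,0],[0.008,0.0006,0],[0.008,0.0006,0],[0.006,0.00045,0]],"rotation":[[0,0,0],[0,0,0],[0,0,0],[0,0,0],[0,0,0],[0,0,0],[0,0,0],[0,0,0]],"grip":[0.012,0.012,0.012,0.012,0.012,0.012,0.012,0.012]}'
python3 -m inch '{"travel":[[0.002,0.00015,0],[0.001,0,0],[0.001,0.0001,0]],"rotation":[[0,0,0],[0,0,0],[0,0,0]],"grip":[0.012,0.012,0.012]}'
```

```text
t: 11.15
ee_pos: [0.5061, -0.0515, 0.042]
eef_rot: [-0.004, -0.038, 0.999, 0.0]
wrist_force: [-11.1, 0.3, 13.5]
finger_gap: 0.192
finger_force: 40.0
t: 11.52
ee_pos: [0.5101, -0.0512, 0.042]
eef_rot: [-0.004, -0.038, 0.999, 0.0]
wrist_force: [-10.8, 0.2, 12.9]
finger_gap: 0.192
finger_force: 40.0
```

```bash
for i in 1; do python3 -m inch '{"travel":[[0.002,0.00015,0],[0.002,0.00015,0]],"rotation":[[0,0,0],[0,0,0]],"grip":[0.012,0.012]}'; python3 -m inch '{"travel":[[0.002,0.00015,0],[0.002,0.00015,0]],"rotation":[[0,0,0],[0,0,0]],"grip":[0.012,0.012]}'; done | egrep 'ee_pos|wrist'
python3 -m inch '{"travel":[[0.001,0.0001,0],[0.001,0,0]],"rotation":[[0,0,0],[0,0,0]],"grip":[0.012,0.012]}'| egrep 'ee_pos|wrist'
```

```text
ee_pos: [0.514, -0.0509, 0.042]
wrist_force: [-10.9, 0.8, 11.5]
ee_pos: [0.518, -0.0506, 0.042]
wrist_force: [-11.0, 0.0, 12.1]
ee_pos: [0.5201, -0.0505, 0.042]
wrist_force: [-9.7, 0.2, 10.8]
```

```bash
python3 -m inch '{"travel":[[0.001,0.0001,0],[0.001,0,0]],"rotation":[[0,0,0],[0,0,0]],"grip":[0.012,0.012]}'| egrep 'ee_pos|wrist'
python3 -m inch '{"travel":[[0.001,0.0001,0],[0.001,0.0001,0]],"rotation":[[0,0,0],[0,0,0]],"grip":[0.012,0.012]}'| egrep 'ee_pos|wrist'
```

```text
ee_pos: [0.522, -0.0503, 0.042]
wrist_force: [-10.2, 1.6, 12.2]
ee_pos: [0.5238, -0.0502, 0.042]
wrist_force: [-10.8, 0.5, 12.0]
```

```bash
python3 -m inch '{"travel":[[0.001,0.0001,0],[0.001,0,0]],"rotation":[[0,0,0],[0,0,0]],"grip":[0.012,0.012]}'| egrep 'ee_pos|wrist'
```

```text
ee_pos: [0.5251, -0.0501, 0.042]
wrist_force: [-13.3, 1.1, 14.9]
```

```bash
python3 -m inch '{"travel":[[0.001,0.0001,0],[0,0,0]],"rotation":[[0,0,0],[0,0,0]],"grip":[0.012,0.012]}'| egrep 'ee_pos|wrist'
```

```text
ee_pos: [0.5258, -0.05, 0.042]
wrist_force: [-12.5, 0.5, 13.1]
```

```bash
python3 -m inch '{"travel":[[0.001,0.0001,0],[0,0,0]],"rotation":[[0,0,0],[0,0,0]],"grip":[0.012,0.012]}'| egrep 'ee_pos|wrist'
python3 - <<'E'
from h import *
f=[]
for i in range(6): read_camera("side"); f.append(get_obs()["wrist_force"])
print(np.mean(f,0).round(2),np.std(f,0).round(2),get_obs()["ee_pos"])
E
```

```text
ee_pos: [0.5264, -0.05, 0.0419]
wrist_force: [-14.2, -1.2, 14.1]
[-13.42  -0.55  14.14] [0.49 0.26 0.66] [ 0.52644824 -0.05001507  0.04194512]
```

```bash
cat > f.py <<'E'
from h import *
f=[]
for i in range(6): read_camera("side"); f.append(get_obs()["wrist_force"])
print(np.mean(f,0).round(2),np.round(get_obs()["ee_pos"],4))
E
python3 -m inch '{"travel":[[0.001,0.0001,0],[0.001,0.0001,0],[0,0,0]],"rotation":[[0,0,0],[0,0,0],[0,0,0]],"grip":[0.012,0.012,0.012]}'| egrep 'ee_pos|wrist'; python3 f.py
```

```text
ee_pos: [0.5277, -0.0499, 0.0419]
wrist_force: [-15.4, -1.1, 15.6]
[-14.99  -1.17  15.74] [ 0.5277 -0.0499  0.0419]
```

```bash
python3 -m inch '{"travel":[[0.001,0.0001,0],[0.001,0.0001,0],[0,0,0]],"rotation":[[0,0,0],[0,0,0],[0,0,0]],"grip":[0.012,0.012,0.012]}'| egrep 'ee_pos|wrist'; python3 f.py
```

```text
ee_pos: [0.5291, -0.0498, 0.0419]
wrist_force: [-17.1, -2.1, 17.0]
[-16.65  -1.59  17.11] [ 0.529  -0.0498  0.0419]
```

```bash
python3 -m inch '{"travel":[[-0.002,0,0],[0,0,0],[0,0,0],[0,0,0],[0,0,0.02],[0,0,0.04],[-0.01,0,0.05],[0,0,0]],"rotation":[[0,0,0],[0,0,0],[0,0,0],[0,0,0],[0,0,0],[0,0,0],[0,0,0],[0,0,0]],"grip":[0.012,0.04,0.04,0.04,0.05,0.05,0.05,0.05]}'
python3 -m inch '{"travel":[[-0.02,0,0.02],[-0.02,0,0.02],[0,0,0]],"rotation":[[0,0,0],[0,0,0],[0,0,0]],"grip":[0.05,0.05,0.05]}' >/dev/null
python3 b.py w4 mount_red:.012 handle:.058 v_seat:.012
python3 - <<'E'
from h import *
im,_=read_camera("side"); s=cv2.imread("pics/w4.png")[130:330,150:350]
a=cv2.resize(im[215:295,200:360,::-1],(600,300)); b=cv2.resize(s,(300,300)); cv2.imwrite("pics/c4.png",cv2.hconcat([a[:,:500],b]))
E
```

```text
t: 16.18
ee_pos: [0.5264, -0.0498, 0.1553]
eef_rot: [0.004, -0.038, 0.999, -0.001]
wrist_force: [0.4, -0.5, -0.5]
finger_gap: 0.552
finger_force: 0.0
[ 0.4839 -0.0495  0.1917]
[[-0.997 -0.075  0.001]
 [-0.075  0.997 -0.   ]
 [-0.001 -0.    -1.   ]]
cam [ 0.4072134  -0.05501731  0.36067421]
mount_red 0.94 [460. 111.] [0.4022 0.1542 0.012 ]
mount_red 0.7 [376. 214.] [0.5143 0.0915 0.012 ]
mount_red 0.58 [242. 278.] [ 0.6013 -0.0465  0.012 ]
handle 0.58 [244. 235.] [ 0.5296 -0.0487  0.058 ]
v_seat 0.81 [245. 279.] [ 0.6021 -0.0435  0.012 ]
mask 0.94 [446.6, 96.6, 38.1, 31.6] [212. 201. 109.] [0.4016 0.1584 0.0125] 0.0153
 top centre [0.4015 0.1624 0.0131] [0.0296 0.0313 0.0044]
mask 0.83 [362.8, 202.6, 33.8, 28.5] [216. 206. 114.] [0.5164 0.0966 0.0122] 0.0142
 top centre [0.5183 0.0986 0.0123] [0.0286 0.03   0.0039]
mask 0.4 [231.8, 272.9, 25.3, 2.9] [99. 78. 71.] [ 0.5904 -0.0401  0.0222] 0.0258
 top centre [ 0.59   -0.0439  0.0236] [0.0021 0.0155 0.0045]
```

View pics/c4.png

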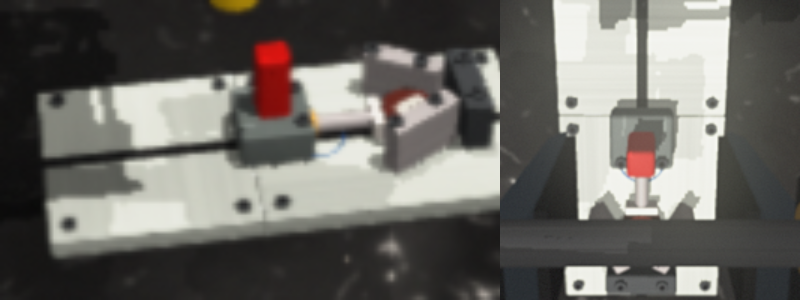

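The mount sits level between both jaws with the nose on it, and the handle is free. The force rose at 1.2 N/mm over about 4.8 mm, so the spring is at about 5.8 N.

```bash
python3 -c "from cell import *; print(job_done())"
```

```text
the job is handed in; nothing more can be done
None
```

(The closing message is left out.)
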